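Hold a polished specimen over the air-knife nozzle

TASK

Set the red lever of the compressed-air ball valve half open, at 45 degrees on its yellow mark. Then take the specimen holder by its orange grip, lift it over the splash guard and finish holding it still and level about 10 mm above the slot nozzle, centred on it and with its long side along the slot; the program ends while the gripper is still holding it there. The holder must never touch the nozzle or the guard, and the bottle, the beaker and the spare mount stay where they are.

Things in the scene. Friction and masses are not known exactly. Their poses are not given: they have to be found in the camera images.
- valve (a joint): angle of the red valve lever about its upright pivot, rad: 0 = shut, 1.571 (90 deg) = fully open, both end stops; grows counterclockwise seen from above. Half open (0.785) lies over the wide yellow mark on the white dial. Stiff: needs about 0.15 N m (2 N at the grip) and stays where it is left
- valve_stand: the fixed valve on its round steel foot (96 mm across); origin under the lever's pivot, on the table; its x axis is the direction in which the lever points at joint value 0, its y axis the direction at 90 deg. White dial disc 84 mm across, top 63 mm above the table
- valve_grip (a point): centre of the lever's red grip, 75 mm from the pivot axis and 82 mm above the table; x axis along the lever, outward. The red grip is 62 mm long, 16 mm wide, 24 mm tall (70 to 94 mm above the table), with at least 60 mm of free air beneath it outside the dial
- tray: fixed white tray with grey felt, 110 (x) by 130 (y) mm, rim 20 mm high, felt top 12 mm above the table; origin at the centre of its underside; the specimen holder stands on the felt
- specimen: specimen holder, 72 mm tall: a black block with a polished steel strip in its underside, 30 (x) by 60 (y) by 18 mm, aluminium clamp above it 34 by 64 mm up to 28 mm, and an upright orange grip on top; about 0.15 to 0.3 kg; origin at the centre of the polished underside, y axis along the long side
- specimen_grip (a point): point to grip: in the orange grip, on the holder's centre line, 55 mm above the underside; the orange grip is a fin 12 mm thick (x), 40 mm long (y), from 28 to 72 mm above the underside
- station: fixed drying station: steel base 150 (x) by 170 (y) mm with a splash guard of clear walls with blue edges all round the rim of the base, 4 mm thick, top 80 mm above the table; a blue foot and a brass slot nozzle stand in the middle; origin under the nozzle's centre on the table
- nozzle (a point): centre of the top of the brass slot nozzle, 60 mm above the table; the nozzle is 14 mm (x) by 66 mm (y), the slot runs along y
- bottle: bystander: loose amber bottle with a red cap, 56 mm across, 110 mm tall; origin under its centre
- beaker: bystander: loose yellow beaker, 72 mm across, 80 mm tall; origin under its centre
- spare: bystander: loose black round spare mount, 32 mm across, 20 mm tall; origin under its centre

How it is judged:
By the outcome, as a careful person would: the job done as asked, in the order asked, and still so for the second after the job is handed in, while the arm keeps its last pose, push and grip.
It also fails if it takes over 58 s, if anything falls off the work surface, if the arm or the gripper's body presses on something with over 40 N, if the wrist force passes 120 N, or if a joint passes its speed limit or range.

ROBOT

A 6-joint arm with a two-finger parallel gripper is mounted at the origin on the work surface. World frame = base frame: x ahead of the robot, y to its left, z up, the work surface at z = 0. Lengths are in m, angles in rad, forces in N, time in s.
With the tool pointing down it reaches from about 0.425 to 0.95 m from the base axis. Payload 3.5 kg.
Tool frame: the origin (TCP) lies midway between the tips of the shut fingers; the grasp point (between the pads) lies ctrl.grasp_offset behind it (ctrl.grasp_offset is the distance from the TCP to the grasp point, in m); x points along the fingers, y is the direction in which the jaws open and shut, and the axes are right-handed (so a half turn about x gives the same grasp; the last joint's range is limited). The gripper opens to 85 mm and grips with 20 to 120 N. Pads are 22 mm wide; open, the fingers measure 114 mm over their backs; the gripper's body (76 mm by 85 mm) begins 54 mm behind the grasp point. The pads swing forward as they close: fully open they stand 13 mm farther back than shut.
Start: joints at [1.081, 0.286, 1.577, -0, 1.279, -0.15], TCP at [0.225, 0.636, 0.231] pointing down, gripper open.
Joint ranges: [-2.77, 2.77], [-0.9, 2.22], [0.21, 2.48], [-1.53, 4.67], [0.24, 2.81], [-2.84, 2.84]. Speed limits (rad/s): [2.79, 2.79, 3.14, 3.14, 3.14, 3.14].

INTERFACE

Orientations are given as a unit quaternion [x, y, z, w].
In Python, from plant import readout, read_camera, sign_off, ctrl gives the robot as it stands.
- The arm moves only by the tool drive_tool, never from a script. Its argument "steps" is a list of rows, each a list of 5 numbers: the shift along the tool's x, y, z in cm, then the turn about the tool's x in degrees, then the opening, from 0 (shut) to 1 (fully open). A call has 1 to 10 rows; each row shifts and turns the commanded pose from where the row before left it, along the tool's axes as they then stand; what a row does not reach is not made up. A row lasts 1/10 s, in which the tool goes at most 50 mm and 8.59 degrees, less where a joint would pass 70% of its speed; a pose out of reach is approached as far as the arm can. A call is refused whole if a number of a shift passes 5 or a number of a turn 8.59, either way. A call with a gripper value outside its range is refused whole. The fingers move at their own pace and stop on an object; "force" is the grip in N (left out, the last holds). Time passes only in rows, so rows that do not move let the fingers close. It gives the time, the measured TCP pose, the force and the opening at its end, in the units of the state.
- readout.get_state(): the state, without advancing time (a new reading comes with each control period).
- read_camera(name): name is "scene" or "top"; returns a dict with "frame" (420x560x3 uint8, red, green, blue), "vertical_fov" (degrees; the focal length in pixels is half the picture's height over the tangent of half this angle, whatever the lens; pixels are square), "cx", "cy" (the principal point, pixels), "eye" and "orientation" of the camera in the world. Camera axes: x right, y up, looking along -z (the intrinsics and any distortion apply to the point x, -y, -z); pixel columns grow to the right and rows downward; lengths in m; the calibration is good to about 2 mm. A picture is of the moment at which its call begins. There is no depth.
- sign_off(): hands the job in, once; it reports no verdict.
The state is a dict: "time": time; "qpos": joint angles; "dq": joint speeds; "joint_efforts": joint torques, N m; "eef_pos": TCP position; "tcp_rot": TCP orientation; "contact_force": force on the tool from outside, world axes, zero at the start; "wrist_torque": the same for the moment, N m; "opening": opening from 0.0 (shut) to 1.0 (fully open).
Only numpy, scipy, OpenCV 4.12 (cv2) and the standard library are available. Lean on these libraries where they do the work, as an engineer would, in place of code of your own. Each camera call takes 0.05 s, during which the arm holds its last target. There are 200 camera calls.

## Working session

There is one attempt and no reset: what is moved stays moved. The work goes in short steps, Python scripts to look and compute and a tool call to move; the robot and the scene stay as the last step left them, time stands still between calls to the robot, and variables do not carry over. Pictures are saved under pics/ and viewed, about 8 in all and at most 12, crops included, and the job is handed in when it is done.

Besides the shell and the picture viewer there is one more tool, called after "Emit:" as name(argument=value, ...), one argument or row to a line, values as JSON. drive_tool: Moves the arm, as the interface text tells. Its arguments: {"type":"object","properties":{"steps":{"type":"array","items":{"type":"array","items":{"type":"number"}}},"force":{"type":"number"}},"required":["steps"]}

```bash
mkdir -p pics; ls
cat > h.py <<'E'
import numpy as np, cv2
from scipy.spatial.transform import Rotation as R
from plant import readout, read_camera, sign_off, ctrl
def shot(n,fn=None):
    c=read_camera(n)
    if fn: cv2.imwrite('pics/'+fn,c['frame'][:,:,::-1])
    return c
E
python3 - <<'E'
from h import *
import pickle
for n in('scene','top'):
    c=shot(n,n+'0.png'); pickle.dump(c,open(n+'0.pkl','wb'))
    print({k:v for k,v in c.items() if k!='frame'})
print(readout.get_state(), ctrl.grasp_offset, dir(ctrl))
E
```

```text
pics
{'vertical_fov': 54.90556243634891, 'cx': 283.58222588458045, 'cy': 212.95754836820848, 'eye': array([1.42627257e+00, 1.05577627e-03, 5.84502144e-01]), 'orientation': array([0.34058437, 0.34303612, 0.62780253, 0.61007581])}
{'vertical_fov': 51.23598867625206, 'cx': 283.2043074830114, 'cy': 212.38159442901522, 'eye': array([0.45271656, 0.01754856, 0.96939354]), 'orientation': array([ 0.05819372, -0.06605007, -0.6957613 ,  0.71285839])}
{'time': 0.1, 'qpos': array([ 1.08100598e+00,  2.87122633e-01,  1.57807896e+00,  5.99746645e-06,
        1.27864857e+00, -1.50039611e-01]), 'dq': array([-0.00174436, -0.0001577 , -0.00388518,  0.00237471, -0.00335043,
        0.00040571]), 'joint_efforts': array([ 2.97843999e-04, -4.07295656e+01, -2.93699133e+01, -2.06222621e-04,
        3.43245854e-03,  5.33102181e-06]), 'eef_pos': array([0.22464323, 0.6358582 , 0.23002897]), 'tcp_rot': array([ 0.11878664,  0.69718096, -0.12030067,  0.6966751 ]), 'contact_force': array([ 0.3780849 , -0.04574355,  0.21829041]), 'wrist_torque': array([-0.01620578,  0.04827745,  0.0302525 ]), 'opening': 0.9997474115069314} 0.0187 ['Unreachable', '__class__', '__delattr__', '__dict__', '__dir__', '__doc__', '__eq__', '__format__', '__ge__', '__getattribute__', '__getstate__', '__gt__', '__hash__', '__init__', '__init_subclass__', '__le__', '__lt__', '__module__', '__ne__', '__new__', '__reduce__', '__reduce_ex__', '__repr__', '__setattr__', '__sizeof__', '__str__', '__subclasshook__', '__weakref__', 'grasp_offset']
```

View pics/top0.png

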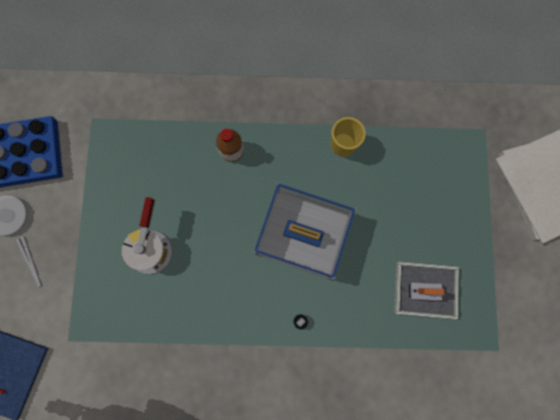

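View pics/scene0.png

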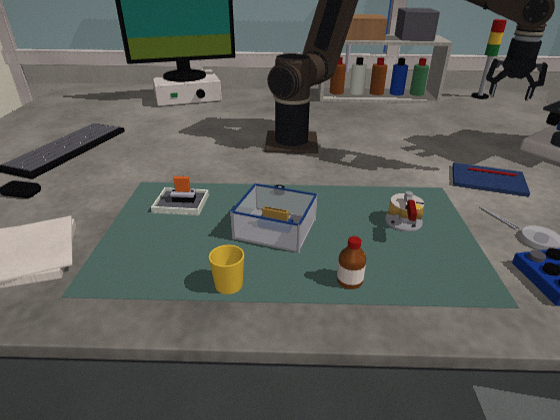

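The top view shows the valve at about (147,247) with its red grip at (147,212), the station nozzle at (304,233), the tray at (428,291) with the orange fin at (431,292), the bottle at (229,143), the beaker at (347,137) and the spare at (300,321). In the scene view the orange fin is at (181,185), the brass at (276,213) and the red grip at (411,211).

```bash
cat >> h.py <<'E'
def cam(c):
    f=c['frame'].shape[0]/2/np.tan(np.radians(c['vertical_fov'])/2); return f,R.from_quat(c['orientation'])
def ray(c,u,v):
    f,r=cam(c); return r.apply([(u-c['cx'])/f,-(v-c['cy'])/f,-1])
def onz(c,u,v,z):
    d=ray(c,u,v); return c['eye']+d*(z-c['eye'][2])/d[2]
def pix(c,p):
    f,r=cam(c); q=r.inv().apply(np.array(p)-c['eye']); return np.array([c['cx']+f*q[0]/-q[2], c['cy']-f*q[1]/-q[2]])
def tri(c1,p1,c2,p2):
    A=[];b=[]
    M=np.zeros((3,3));s=np.zeros(3)
    D=[]
    for c,p in((c1,p1),(c2,p2)):
        d=ray(c,*p);d/=np.linalg.norm(d);P=np.eye(3)-np.outer(d,d);M+=P;s+=P@c['eye'];D.append((P,c['eye']))
    x=np.linalg.solve(M,s); return x,[np.linalg.norm(P@(x-e))*1000 for P,e in D]
def mask(c,lo,hi,box=None):
    h=cv2.cvtColor(c['frame'],cv2.COLOR_RGB2HSV); m=cv2.inRange(h,np.array(lo),np.array(hi))
    if box:
        k=np.zeros_like(m);x0,y0,x1,y1=box;k[y0:y1,x0:x1]=m[y0:y1,x0:x1];m=k
    return m
def info(m):
    p=cv2.findNonZero(m)
    if p is None: return None
    p=p.reshape(-1,2).astype(float); return len(p),p.mean(0).round(2),[np.round(x,1) for x in cv2.minAreaRect(p.astype(np.float32))]
E
python3 - <<'E'
from h import *
import pickle
T=pickle.load(open('top0.pkl','rb'));S=pickle.load(open('scene0.pkl','rb'))
f=T['frame'][:,:,::-1]; g=S['frame'][:,:,::-1]
def cr(f,x,y,w,h,s): return cv2.resize(f[y:y+h,x:x+w],None,fx=s,fy=s,interpolation=cv2.INTER_CUBIC)
a=np.hstack([cr(f,112,190,80,90,5),cr(f,388,250,80,90,5)])
b=np.hstack([cr(f,250,178,112,105,3.5)[:,:],cr(g,380,185,56,50,7)[:,:]]) 
b=cv2.resize(b,None,fx=1,fy=1)
h=600-a.shape[0]
cv2.imwrite('pics/crop1.png',a)
out={'red':((172,120,60),(180,255,255)),'red0':((0,150,60),(5,255,255)),'orange':((6,150,90),(14,255,255)),'blue':((105,100,50),(125,255,255)),'brass':((17,80,80),(30,255,255))}
for n,c,bs in(('top',T,dict(red=(120,180,190,280),red0=(120,180,190,280),orange=(390,255,470,330),blue=(245,175,365,285),brass=(280,215,330,250))),('scene',S,dict(red=(380,185,440,240),red0=(380,185,440,240),orange=(165,165,200,205),blue=(225,175,325,255),brass=(255,198,298,228)))):
    for k,b in bs.items(): print(n,k,info(mask(c,*out[k],b)))
E
```

```text
Traceback (most recent call last):
ValueError: all the input array dimensions except for the concatenation axis must match exactly, but along dimension 0, the array at index 0 has size 368 and the array at index 1 has size 350
```

Run:
```python
from h import *
import pickle
T=pickle.load(open('top0.pkl','rb'));S=pickle.load(open('scene0.pkl','rb'))
f=T['frame'][:,:,::-1]
def cr(f,x,y,w,h,W,H): return cv2.resize(f[y:y+h,x:x+w],(W,H),interpolation=cv2.INTER_CUBIC)
cv2.imwrite('pics/crop1.png',np.vstack([np.hstack([cr(f,115,190,80,60,400,300),cr(f,388,262,80,60,400,300)]),np.hstack([cr(f,115,220,80,60,400,300),cr(f,250,185,112,84,400,300)])]))
out={'red':((172,120,60),(180,255,255)),'red0':((0,150,60),(5,255,255)),'orange':((6,150,90),(14,255,255)),'blue':((105,100,50),(125,255,255)),'brass':((17,80,80),(30,255,255))}
for n,c,bs in(('top',T,dict(red=(120,180,190,280),red0=(120,180,190,280),orange=(390,255,470,330),blue=(245,175,365,285),brass=(280,215,330,250))),('scene',S,dict(red=(380,185,440,240),red0=(380,185,440,240),orange=(165,165,200,205),blue=(225,175,325,255),brass=(255,198,298,228)))):
    for k,b in bs.items(): print(n,k,info(mask(c,*out[k],b)))
for n,p,z in(('valve',(147,247),.063),('grip',(147,212),.094),('nozzle',(304,233),.06),('fin',(431,292),.084),('bottle',(228,135),.11),('beaker',(347,132),.08),('spare',(300,321),.02)): print(n,onz(T,*p,z).round(3))
```

```text
top red (12, array([147.42, 215.08]), [array([147.9, 213.8]), array([ 1.9, 26.2]), np.float64(17.7)])
top red0 (170, array([145.71, 211.71]), [array([145.8, 211.7]), array([ 6.3, 28.1]), np.float64(12.5)])
top orange (106, array([431.31, 291.11]), [array([431. , 291.5]), array([ 5., 24.]), np.float64(90.0)])
top blue (917, array([305.54, 230.76]), [array([305.3, 230.1]), array([84.1, 72.7]), np.float64(18.4)])
top brass (190, array([304.05, 231.38]), [array([304.3, 231.5]), array([30.7,  6.3]), np.float64(18.4)])
scene red (16, array([413.19, 211.44]), [array([412.5, 211.7]), array([16.5,  6.3]), np.float64(78.7)])
scene red0 (104, array([412.17, 209.78]), [array([411.3, 209.7]), array([19.8,  8.6]), np.float64(77.5)])
scene orange (229, array([181.5 , 183.47]), [array([181.5, 183.5]), array([15., 15.]), np.float64(90.0)])
scene blue (428, array([274.32, 204.97]), [array([273.3, 203.1]), array([80.8, 34.9]), np.float64(10.3)])
scene brass (257, array([275.24, 213.09]), [array([275. , 212.9]), array([27. , 10.1]), np.float64(10.6)])
valve [0.534 0.289 0.063]
grip [0.602 0.285 0.094]
nozzle [ 0.572 -0.035  0.06 ]
fin [ 0.456 -0.289  0.084]
bottle [0.764 0.127 0.11 ]
beaker [ 0.789 -0.123  0.08 ]
spare [ 0.39  -0.032  0.02 ]
```

View pics/crop1.png

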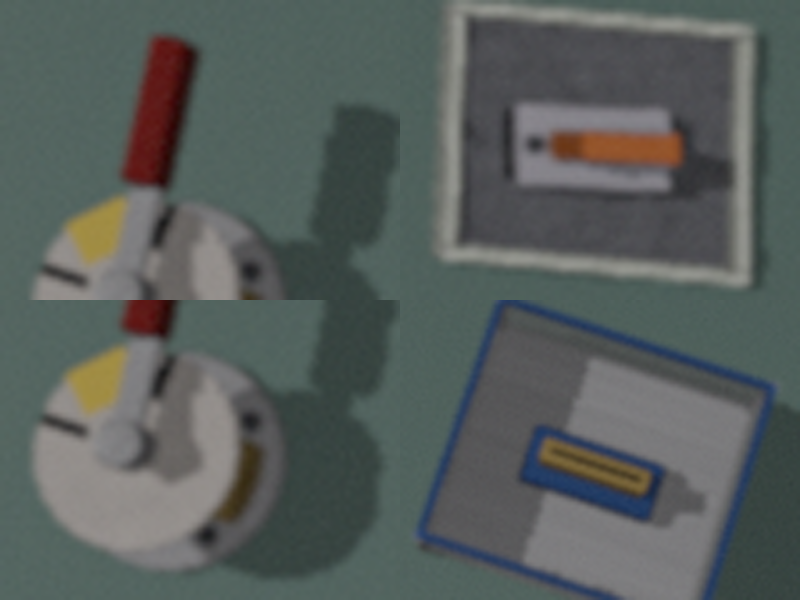

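```bash
cat > geo.py <<'E'
from h import *
import pickle
T=pickle.load(open('top0.pkl','rb'));S=pickle.load(open('scene0.pkl','rb'))
def rect3(c,m,z):
    p=cv2.findNonZero(m).reshape(-1,2).astype(float); w=np.array([onz(c,*q,z)[:2] for q in p]).astype(np.float32)
    (ctr,sz,a)=cv2.minAreaRect(w*1000); d=np.linalg.svd(w-w.mean(0),full_matrices=False)[2][0]
    return np.round(ctr,1),np.round(sz,1),round(a,1),'pca',round(np.degrees(np.arctan2(d[1],d[0])),1),'mean',(w.mean(0)*1000).round(1)
E
python3 - <<'E'
from geo import *
red=lambda c,b: mask(c,(0,150,50),(5,255,255),b)|mask(c,(170,120,50),(180,255,255),b)
rt=red(T,(120,180,190,280));rs=red(S,(380,198,440,240))
print('grip top z.09',rect3(T,rt,.09)); print('tri',tri(T,info(rt)[1],S,info(rs)[1]))
o=mask(T,(5,150,60),(15,255,255),(390,255,470,330)); os=mask(S,(5,150,60),(15,255,255),(165,165,200,205))
ob=mask(T,(5,150,150),(15,255,255),(425,255,470,330))
print('fin all',rect3(T,o,.084),info(o)); print('fin top',rect3(T,ob,.084),info(ob)); print('fin tri',tri(T,info(o)[1],S,info(os)[1]))
bl=mask(T,(105,100,50),(125,255,255),(245,175,365,285)); print('rim',rect3(T,bl,.08))
b=mask(T,(17,80,60),(30,255,255),(280,215,330,250)); bs=mask(S,(17,80,60),(30,255,255),(255,198,298,228))
print('noz',rect3(T,b,.06),'tri',tri(T,info(b)[1],S,info(bs)[1]))
cl=mask(T,(0,0,115),(180,60,255),(408,280,432,302)); 
tr=mask(T,(0,0,130),(60,70,255),(390,258,466,325)); print('tray',rect3(T,tr,.02),info(tr))
# dial: light pixels
d=mask(T,(0,0,120),(40,255,255),(118,225,166,275)); d=cv2.morphologyEx(d,cv2.MORPH_OPEN,np.ones((3,3)))
print('dial',info(d)); 
for p in((142.3,249.8),): print('dialc',onz(T,*p,.063).round(4))
for p in((139.6,249.2),): print('cap',onz(T,*p,.094).round(4),onz(T,*p,.1).round(4))
y=mask(T,(20,100,60),(35,255,255),(118,225,145,255)); print('yel',info(y),onz(T,*info(y)[1],.063).round(4))
E
```

```text
grip top z.09 (array([603. , 288.1]), array([14. , 58.5]), 82.0, 'pca', np.float32(172.5), 'mean', array([603. , 288.1], dtype=float32))
tri (array([0.60427201, 0.29072384, 0.08228912]), [np.float64(0.2740016766644724), np.float64(0.2740016766644611)])
fin all (array([ 457.2, -289.7]), array([ 9.8, 48.4]), 1.3, 'pca', np.float32(-91.6), 'mean', array([ 458. , -290.1], dtype=float32)) (106, array([431.31, 291.11]), [array([431. , 291.5]), array([ 5., 24.]), np.float64(90.0)])Traceback (most recent call last):
  File "<stdin>", line 7, in <module>
  File "geo.py", line 5, in rect3
    p=cv2.findNonZero(m).reshape(-1,2).astype(float); w=np.array([onz(c,*q,z)[:2] for q in p]).astype(np.float32)
      ^^^^^^^^^^^^^^^^^^^^^^^^^^
AttributeError: 'NoneType' object has no attribute 'reshape'
```

Run:
```python
from geo import *
o=mask(T,(5,150,60),(15,255,255),(390,255,470,330)); os=mask(S,(5,150,60),(15,255,255),(165,165,200,205))
print('fin tri',tri(T,info(o)[1],S,info(os)[1]))
V=T['frame'][:,:,0].astype(int); print(V[286:298,416:448])
bl=mask(T,(105,100,50),(125,255,255),(245,175,365,285)); print('rim',rect3(T,bl,.08))
b=mask(T,(17,80,60),(30,255,255),(280,215,330,250)); bs=mask(S,(17,80,60),(30,255,255),(255,198,298,228))
print('noz',rect3(T,b,.06),'tri',tri(T,info(b)[1],S,info(bs)[1]))
tr=mask(T,(0,0,130),(60,70,255),(390,258,466,325)); print('tray',rect3(T,tr,.02),info(tr))
print('dialc',onz(T,142.3,249.8,.063).round(4)); print('cap',onz(T,139.6,249.2,.1).round(4))
y=mask(T,(20,100,60),(35,255,255),(118,225,145,255)); yp=onz(T,*info(y)[1],.063)
v=np.array([.604,.2905])-np.array([.530,.300])
print('yel',info(y),yp.round(4),'yaw',np.degrees(np.arctan2(yp[1]-.300,yp[0]-.530)))
for n,p in(('mark0',(147,236)),('mark90',(127.3,244.6))):
    q=onz(T,*p,.063); print(n,q.round(4),np.degrees(np.arctan2(q[1]-.300,q[0]-.530)))
```

```text
fin tri (array([ 0.45800356, -0.29626334,  0.06351952]), [np.float64(0.9459628665358099), np.float64(0.9459628665358238)])
[[135 133 134 132 134 133 134 133 132 132 132 134 132 132 131 131 131 132
  131 132 132 132 132 133 129 112  75  52  59  65  69  74]
 [134 132 129 126 125 125 125 127 127 131 131 129 129 128 128 128 125 127
  127 127 127 126 126 127 127 114  80  53  52  55  65  73]
 [124 125 119 117 113 113 113 115 123 132 133 131 130 131 130 129 127 127
  127 128 127 127 126 127 128 124 106  86  59  50  62  71]
 [102 115 114 109 107 108 109 112 126 140 144 142 142 142 143 143 139 139
  141 139 137 138 137 139 140 139 134 117  78  54  60  72]
 [ 79 101 107 108 107 107 106 112 127 143 147 148 149 148 147 147 147 147
  146 147 146 145 144 146 146 148 144 127  86  55  61  75]
 [ 84 102 107 107 106 106 107 112 128 144 148 148 147 148 148 149 147 147
  147 146 147 147 146 146 148 147 145 129  90  54  58  74]
 [108 115 115 108 105 106 104 108 125 141 147 147 146 147 147 147 147 148
  148 147 147 147 147 148 146 148 145 130  93  60  55  63]
 [128 126 119 112 102 103 102 103 115 128 134 
[... 817 characters left out ...]
oat32(72.4), 'mean', array([575. , -35.8], dtype=float32)) tri (array([ 0.57651534, -0.03567019,  0.04891157]), [np.float64(0.8206222518658227), np.float64(0.8206222518658214)])
tray (array([ 461. , -303.5]), array([130.1, 108.8]), 86.4, 'pca', np.float32(-98.8), 'mean', array([ 459. , -302.5], dtype=float32)) (458, array([426.71, 290.85]), [array([427.6, 290.1]), array([63.2, 51.3]), np.float64(5.0)])
dialc [0.5282 0.298  0.063 ]
cap [0.5262 0.2919 0.1   ]
yel (84, array([134.13, 235.56]), [array([135.3, 235.6]), array([ 8.5, 11.6]), np.float64(63.4)]) [0.5573 0.3172 0.063 ] yaw 32.18374310036123
mark0 [0.557  0.2905 0.063 ] -19.26528065733141
mark90 [0.5382 0.3297 0.063 ] 74.54554175927224
```

```bash
cat >> h.py <<'E'
def rel(p,yaw,s=None):
    """tool-frame shift (cm) and turn (deg) to put TCP at p with tool y at world yaw (mod 180)"""
    s=s or readout.get_state(); r=R.from_quat(s['tcp_rot']); A=r.as_matrix()
    cy=np.degrees(np.arctan2(A[1,1],A[0,1])); dy=(yaw-cy+90)%180-90
    print('t',round(s['time'],2),'p',(s['eef_pos']*1000).round(1),'down',A[:,0].round(4),'yaw y',cy.round(2),'q6',s['qpos'][5].round(3),'F',s['contact_force'].round(1),'open',round(s['opening'],3))
    print('shift cm',(A.T@(np.array(p)-s['eef_pos'])*100).round(2),'turn x',round(-dy,2))
E
python3 - <<'E'
from h import *
rel([.604,.2905,.2],82.5)
c=T=None
import pickle
T=pickle.load(open('top0.pkl','rb'))
# dark marks on dial & yellow
g=cv2.cvtColor(T['frame'],cv2.COLOR_RGB2GRAY)
for n,b in(('m90',(121,238,133,250)),('m0',(143,229,152,243))):
    x0,y0,x1,y1=b; print(n); print(g[y0:y1,x0:x1])
E
```

```text
t 0.1 p [224.6 635.9 230. ] down [-0.0011 -0.002  -1.    ] yaw y 70.53 q6 -0.15 F [ 0.4 -0.   0.2] open 1.0
shift cm [  3.03 -19.91  47.28] turn x -11.97
m90
[[ 95  94  95 100 113 129 139 143 142 140 139 138]
 [ 95  95  97 108 125 140 143 142 142 141 140 139]
 [ 96  95 101 117 134 142 144 144 142 142 140 139]
 [ 95  96 102 121 137 144 144 144 142 142 141 140]
 [ 95  93  96 109 123 132 139 141 142 141 143 140]
 [ 93  90  78  70  81  96 114 124 132 137 141 141]
 [ 95  95  88  71  58  60  69  84  96 112 125 134]
 [101 113 122 115  99  86  69  57  57  69  85 114]
 [105 124 139 139 135 129 113  99  87  71  75 104]
 [110 129 143 146 146 143 140 135 126 113 107 119]
 [113 131 142 143 144 145 144 145 142 141 134 138]
 [117 133 144 144 145 143 144 144 145 144 145 144]]
m0
[[130 129 124 109  91  86  92  94  93]
 [129 130 120 106  94  83  84  90  97]
 [129 127 118 104  88  65  64  85 104]
 [128 125 113  97  79  53  57  86 101]
 [129 122 108  83  57  45  68  93 100]
 [126 121 100  66  30  43  77  97 103]
 [126 115  89  52  33  62  84  99 103]
 [125 112  81  42  44  75  95 103 101]
 [125 108  74  40  55  88 100 104 101]
 [122 102  68  46  66  91 102 103  99]
 [117 101  82  73  82  96 102 101 100]
 [114 107 109 105  99 101 101 103 101]
 [112 112 124 123 109 102 100 103 101]
 [111 116 128 125 110 105 100 100 101]]
```

Emit:
drive_tool(
  steps=[
    [0.3, -1.9, 4.5, 0, 1],
    [0.3, -1.9, 4.5, 0, 1],
    [0.3, -1.9, 4.5, 0, 1],
    [0.3, -1.9, 4.5, 0, 1],
    [0.3, -1.9, 4.5, 0, 1],
    [0.3, -1.9, 4.5, 0, 1],
    [0.3, -1.9, 4.5, 0, 1],
    [0.3, -1.9, 4.5, 0, 1],
    [0.3, -1.9, 4.5, 0, 1],
    [0.3, -1.9, 4.5, 0, 1],
  ],
  force=40,
)

```text
time: 1.1
eef_pos: [0.5868, 0.3056, 0.2006]
tcp_rot: [0.119, 0.697, -0.12, 0.697]
contact_force: [1.2, 0.4, 0.1]
opening: 1.003
```

Emit:
drive_tool(
  steps=[
    [0, -0.9, 2.2, 0, 1],
    [0, 0, 0, -6, 1],
    [0, 0, 0, -6, 1],
    [0, 0, 0, 0, 1],
    [0, 0, 0, 0, 1],
  ],
)

```text
time: 1.6
eef_pos: [0.6033, 0.2914, 0.2008]
tcp_rot: [0.047, 0.706, -0.047, 0.705]
contact_force: [-0.2, 0.4, 0.0]
opening: 0.999
```

Run:
```python
from h import *
rel([.603,.2905,.063],82.9)
```

```text
t 1.6 p [603.3 291.4 200.8] down [-9.e-04 -3.e-04 -1.e+00] yaw y 82.41 q6 -1.14 F [-0.2  0.4  0. ] open 0.999
shift cm [ 1.378e+01 -9.000e-02 -1.000e-02] turn x -0.49
```

Emit:
drive_tool(
  steps=[
    [3, -0.1, 0, 0, 1],
    [3, 0, 0, 0, 1],
    [3, 0, 0, 0, 1],
    [2.5, 0, 0, 0, 1],
    [1.5, 0, 0, 0, 1],
    [0.8, 0, 0, 0, 1],
    [0, 0, 0, 0, 1],
    [0, 0, 0, 0, 1],
  ],
)

```text
time: 2.4
eef_pos: [0.6044, 0.2909, 0.0647]
tcp_rot: [0.046, 0.705, -0.046, 0.706]
contact_force: [-0.6, 0.6, -0.1]
opening: 0.997
```

Emit:
drive_tool(
  steps=[
    [0, 0, 0, 0, 0.1],
    [0, 0, 0, 0, 0],
    [0, 0, 0, 0, 0],
    [0, 0, 0, 0, 0],
    [0, 0, 0, 0, 0],
    [0, 0, 0, 0, 0],
    [0, 0, 0, 0, 0],
    [0, 0, 0, 0, 0],
    [0, 0, 0, 0, 0],
    [0, 0, 0, 0, 0],
  ],
  force=40,
)

```text
time: 3.4
eef_pos: [0.6036, 0.2901, 0.0636]
tcp_rot: [0.046, 0.706, -0.046, 0.706]
contact_force: [-2.6, -4.2, 4.8]
opening: 0.18
```

Run:
```python
from h import *
rel([.603,.2905,.063],82.9)
c=shot('top'); f=c['frame'][190:280,100:220,::-1]
cv2.imwrite('pics/g1.png',cv2.resize(f,None,fx=5,fy=5,interpolation=cv2.INTER_CUBIC))
```

```text
t 3.4 p [603.6 290.1  63.6] down [ 0.e+00 -8.e-04 -1.e+00] yaw y 82.56 q6 -1.143 F [-2.6 -4.2  4.8] open 0.18
shift cm [ 0.06  0.03 -0.06] turn x -0.34
```

View pics/g1.png

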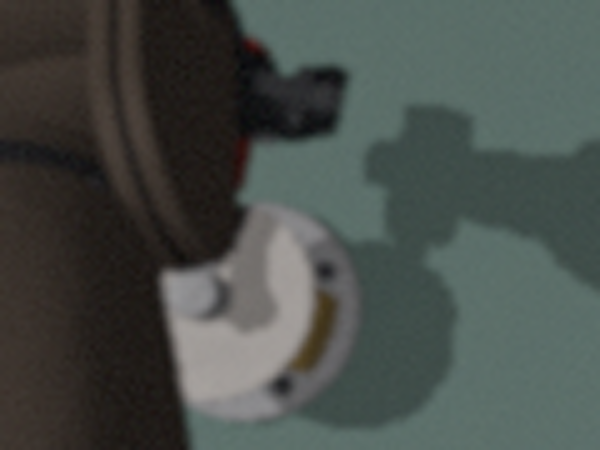

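Emit:
drive_tool(
  steps=[
    [0, 0.45, -0.014, -3.4, 0],
    [0, 0.45, -0.014, -3.4, 0],
    [0, 0.45, -0.014, -3.4, 0],
    [0, 0.45, -0.014, -3.4, 0],
    [0, 0.45, -0.014, -3.4, 0],
    [0, 0.45, -0.014, -3.4, 0],
    [0, 0.45, -0.014, -3.4, 0],
    [0, 0.45, -0.014, -3.4, 0],
    [0, 0.45, -0.014, -3.4, 0],
    [0, 0.45, -0.014, -3.4, 0],
  ],
)

```text
time: 4.45
eef_pos: [0.5959, 0.3339, 0.0636]
tcp_rot: [-0.163, 0.689, 0.163, 0.688]
contact_force: [-2.6, -4.4, 5.9]
opening: 0.179
```

Emit:
drive_tool(
  steps=[
    [0, 0, 0, 0, 0],
    [0, 0, 0, 0, 0],
    [0, 0, 0, 0, 0],
  ],
)

```text
time: 4.75
eef_pos: [0.5958, 0.3341, 0.0637]
tcp_rot: [-0.163, 0.689, 0.162, 0.688]
contact_force: [-2.5, -4.3, 4.9]
opening: 0.185
```

Run:
```python
from h import *
a=np.radians(27.2); rel([.5285+.075*np.cos(a),.2995+.075*np.sin(a),.063],117.2)
s=readout.get_state();print(np.degrees(np.arctan2(s['eef_pos'][1]-.2995,s['eef_pos'][0]-.5285)),s['wrist_torque'].round(2))
```

```text
t 4.75 p [595.8 334.1  63.7] down [-8.e-04 -7.e-04 -1.e+00] yaw y 116.55 q6 -1.671 F [-2.5 -4.3  4.9] open 0.185
shift cm [ 0.07  0.   -0.07] turn x -0.65
27.1727496484992 [-0.55  0.33  0.32]
```

Emit:
drive_tool(
  steps=[
    [0, 0, 0, 0, 0.5],
    [0, 0, 0, 0, 0.7],
    [0, 0, 0, 0, 0.7],
    [0, 0, 0, 0, 0.7],
    [-2, 0, 0, 0, 0.7],
    [-4, 0, 0, 0, 0.7],
    [-5, 0, 0, 0, 0.7],
    [-4, 0, 0, 0, 0.7],
  ],
)

```text
time: 5.55
eef_pos: [0.5964, 0.3346, 0.216]
tcp_rot: [-0.162, 0.688, 0.162, 0.689]
contact_force: [0.7, 0.3, 0.7]
opening: 0.702
```

Run:
```python
from h import *
rel([.4577,-.295,.2],-1.5)
```

```text
t 5.55 p [596.4 334.6 216. ] down [ 0.0018  0.0011 -1.    ] yaw y 116.52 q6 -1.671 F [0.7 0.3 0.7] open 0.702
shift cm [  1.5  -50.14 -40.53] turn x -61.98
```

Emit:
drive_tool(
  steps=[
    [0, 0, 0, 8.4, 1],
    [0, 0, 0, 8.4, 1],
    [0, 0, 0, 8.4, 1],
    [0, 0, 0, 8.4, 1],
    [0, 0, 0, 8.4, 1],
    [0, 0, 0, 8.4, 1],
    [0, 0, 0, 8.4, 1],
    [0, 0, 0, 8.4, 1],
    [0, 0, 0, 8.4, 1],
    [0, 0, 0, 8.4, 1],
  ],
)

```text
time: 6.55
eef_pos: [0.596, 0.3344, 0.2131]
tcp_rot: [0.342, 0.619, -0.342, 0.619]
contact_force: [-0.2, 0.4, -0.4]
opening: 0.999
```

Emit:
drive_tool(
  steps=[
    [0, 0, 0, 8.4, 1],
    [0, 0, 0, 8.4, 1],
    [0, 0, 0, 8.4, 1],
    [0, 0, 0, 8.4, 1],
    [0, -1, 4.5, 0, 1],
    [0, -1, 4.5, 0, 1],
    [0, -1, 4.5, 0, 1],
    [0, -1, 4.5, 0, 1],
    [0, -1, 4.5, 0, 1],
    [0, -1, 4.5, 0, 1],
  ],
)

```text
time: 7.55
eef_pos: [0.5304, 0.064, 0.2134]
tcp_rot: [0.505, 0.495, -0.504, 0.495]
contact_force: [0.6, 0.1, -0.4]
opening: 1.001
```

Emit:
drive_tool(
  steps=[
    [0, -1, 4.5, 0, 1],
    [0, -1, 4.5, 0, 1],
    [0, -1, 4.5, 0, 1],
    [0, -1, 4.5, 0, 1],
    [0, 0, 0, 0, 1],
    [0, 0, 0, 0, 1],
  ],
)

```text
time: 8.15
eef_pos: [0.4876, -0.1145, 0.2134]
tcp_rot: [0.506, 0.495, -0.505, 0.495]
contact_force: [0.3, -0.6, 0.9]
opening: 1.004
```

Run:
```python
from h import *
rel([.4577,-.295,.2],-1.5)
c=shot('top'); f=c['frame'][:,:,::-1]
import pickle; pickle.dump(c,open('top1.pkl','wb'))
cr=lambda x,y,w,h,W,H: cv2.resize(f[y:y+h,x:x+w],(W,H),interpolation=cv2.INTER_CUBIC)
cv2.imwrite('pics/v2.png',np.hstack([cr(110,195,70,85,420,510),cr(380,250,60,85,360,510)]))
red=mask(c,(0,150,50),(5,255,255),(110,180,190,280))|mask(c,(170,120,50),(180,255,255),(110,180,190,280))
from geo import rect3
print(rect3(c,red,.09))
```

```text
t 8.15 p [ 487.6 -114.5  213.4] down [ 5.e-04  7.e-04 -1.e+00] yaw y -1.24 q6 -0.413 F [ 0.3 -0.6  0.9] open 1.004
shift cm [ 1.32 -2.6  18.11] turn x 0.26
(array([595.8, 331.9]), array([59.9, 14.5]), 27.6, 'pca', np.float32(-151.7), 'mean', array([595.6, 331.9], dtype=float32))
```

View pics/v2.png

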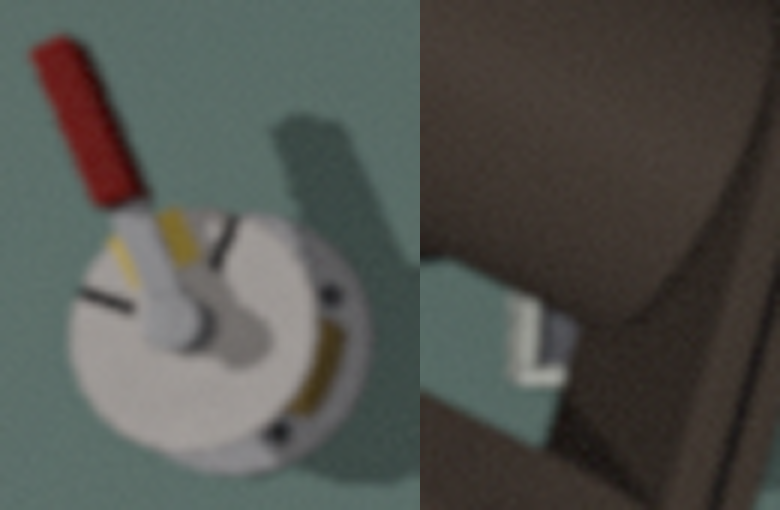

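The lever now lies over the yellow mark, with yellow visible on both sides at about (131,238) and (140,234), and it measures about 45° between the two black end marks. On to the holder.

Emit:
drive_tool(
  steps=[
    [0, -0.6, 4.5, 0.3, 1],
    [0, -0.7, 4.5, 0, 1],
    [0, -0.7, 4.5, 0, 1],
    [0, -0.6, 4.5, 0, 1],
    [3, 0, 0, 0, 1],
    [3, 0, 0, 0, 1],
    [0, 0, 0, 0, 1],
    [0, 0, 0, 0, 1],
  ],
)

```text
time: 9.0
eef_pos: [0.4583, -0.2917, 0.1531]
tcp_rot: [0.505, 0.495, -0.505, 0.494]
contact_force: [0.2, -0.8, 0.8]
opening: 0.998
```

Run:
```python
from h import *
rel([.4577,-.295,.048],-1.5)
c=shot('scene'); f=c['frame'][110:225,130:240,::-1]
cv2.imwrite('pics/s3.png',cv2.resize(f,None,fx=5,fy=5,interpolation=cv2.INTER_CUBIC))
```

```text
t 9.0 p [ 458.3 -291.7  153.1] down [-9.0e-04  1.1e-03 -1.0e+00] yaw y -1.24 q6 -0.732 F [ 0.2 -0.8  0.8] open 0.998
shift cm [10.51 -0.04  0.34] turn x 0.26
```

View pics/s3.png

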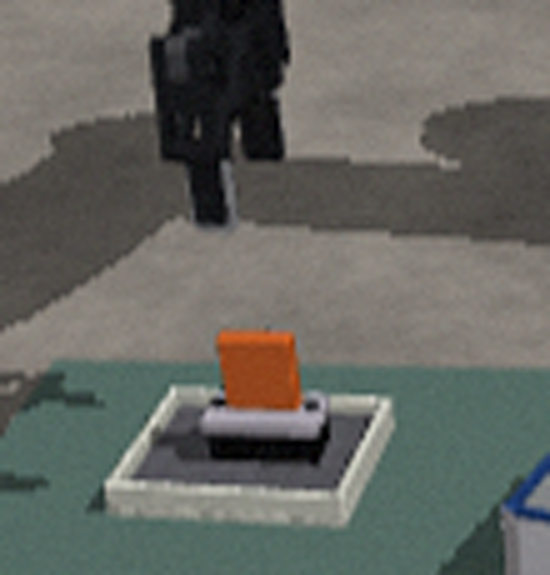

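Run:
```python
from geo import *
for p in([.458,-.292,.153],[.505,-.292,.166],[.41,-.292,.166],[.4577,-.295,.084],[.4577,-.275,.084],[.4577,-.315,.084]): print(p,pix(S,p).round(1),((pix(S,p)-[130,110])*5).round(0))
os=mask(S,(5,150,60),(15,255,255),(165,165,200,205));print(info(os))
```

```text
[0.458, -0.292, 0.153] [178.5 153. ] [242. 215.]
[0.505, -0.292, 0.166] [173.2 155.9] [216. 229.]
[0.41, -0.292, 0.166] [182.2 141.3] [261. 156.]
[0.4577, -0.295, 0.084] [180.7 176.6] [253. 333.]
[0.4577, -0.275, 0.084] [188.1 176.8] [290. 334.]
[0.4577, -0.315, 0.084] [173.3 176.5] [217. 332.]
(229, array([181.5 , 183.47]), [array([181.5, 183.5]), array([15., 15.]), np.float64(90.0)])
```

The fingers project where expected and the fin's top edge matches the estimate to within about 1 mm. I'll descend and grip.

Emit:
drive_tool(
  steps=[
    [2.5, 0, 0.25, 0.3, 1],
    [2.5, 0, 0, 0, 1],
    [2.5, 0, 0, 0, 1],
    [1.5, 0, 0, 0, 1],
    [1, 0, 0, 0, 1],
    [0.5, 0, 0, 0, 1],
    [0, 0, 0, 0, 1],
    [0, 0, 0, 0, 1],
    [0, 0, 0, 0, 1],
  ],
  force=60,
)

```text
time: 9.95
eef_pos: [0.4582, -0.2963, 0.0494]
tcp_rot: [0.507, 0.492, -0.507, 0.493]
contact_force: [-0.6, 0.1, -0.7]
opening: 0.999
```

Emit:
drive_tool(
  steps=[
    [0, 0, 0, 0, 0.4],
    [0, 0, 0, 0, 0.3],
    [0, 0, 0, 0, 0.2],
    [0, 0, 0, 0, 0],
    [0, 0, 0, 0, 0],
    [0, 0, 0, 0, 0],
    [0, 0, 0, 0, 0],
    [0, 0, 0, 0, 0],
    [0, 0, 0, 0, 0],
    [0, 0, 0, 0, 0],
  ],
)

```text
time: 10.95
eef_pos: [0.4576, -0.2958, 0.0484]
tcp_rot: [-0.507, -0.493, 0.507, -0.493]
contact_force: [0.0, -0.4, -0.3]
opening: 0.133
```

Run:
```python
from h import *
rel([.4577,-.295,.048],-1.5)
```

```text
t 10.95 p [ 457.6 -295.8   48.4] down [ 0.e+00 -1.e-04 -1.e+00] yaw y -1.67 q6 -0.731 F [ 0.  -0.4 -0.3] open 0.133
shift cm [ 0.04  0.01 -0.08] turn x -0.17
```

Emit:
drive_tool(
  steps=[
    [-0.5, 0, 0, 0, 0],
    [-1, 0, 0, 0, 0],
    [-2, 0, 0, 0, 0],
    [-3, 0, 0, 0, 0],
    [-3, 0, 0, 0, 0],
    [-3, 0, 0, 0, 0],
    [-2, 0, 0, 0, 0],
    [-1, 0, 0, 0, 0],
    [0, 0, 0, 0, 0],
    [0, 0, 0, 0, 0],
  ],
)

```text
time: 11.95
eef_pos: [0.457, -0.2951, 0.2022]
tcp_rot: [-0.507, -0.493, 0.507, -0.492]
contact_force: [0.2, -0.3, -3.2]
opening: 0.133
```

Run:
```python
from geo import *
rel([.5758,-.036,.2],-17.4)
c=shot('scene'); f=c['frame'][90:205,130:240,::-1]; s=readout.get_state()
pickle.dump((c,s),open('lift.pkl','wb'))
cv2.imwrite('pics/s4.png',cv2.resize(f,None,fx=5,fy=5,interpolation=cv2.INTER_CUBIC))
o=mask(c,(5,150,60),(15,255,255),(140,100,220,205)); print(info(o))
x,y,z=s['eef_pos']; print(s['contact_force'],s['wrist_torque'])
print('bottom corners', [((pix(c,[x+.015,y+d,z-.0364])-[130,90])*5).round(0) for d in(-.03,.03)],'fin top',[((pix(c,[x,y+d,z+.0356])-[130,90])*5).round(0) for d in(-.02,.02)])
```

```text
t 11.95 p [ 457.  -295.1  202.2] down [-0.0014  0.0014 -1.    ] yaw y -1.67 q6 -0.731 F [ 0.2 -0.3 -3.2] open 0.133
shift cm [  0.23  11.12 -26.25] turn x 15.73
(130, array([175.35, 130.82]), [array([174.1, 130. ]), array([17.9, 16.2]), np.float64(82.9)])
[-0.18643369  0.60775728 -2.87900211] [ 0.05130852 -0.01436999 -0.02349847]
bottom corners [array([169., 303.]), array([285., 305.])] fin top [array([175., 158.]), array([255., 159.])]
```

View pics/s4.png

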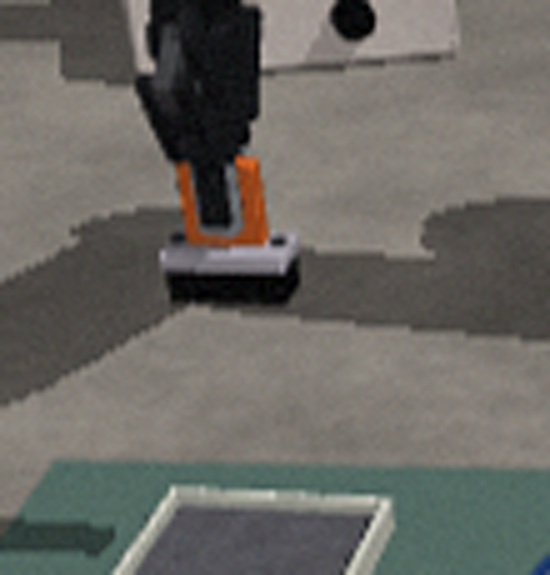

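Emit:
drive_tool(
  steps=[
    [0, 0.9, -2, 0, 0],
    [0, 1.7, -4, 0, 0],
    [0, 1.7, -4, 0, 0],
    [0, 1.7, -4, 0, 0],
    [0, 1.7, -4, 0, 0],
    [0, 1.7, -4, 0, 0],
    [0, 1.2, -3, 0, 0],
    [0, 0.5, -1.2, 0, 0],
    [0, 0, 0, 4, 0],
    [0, 0, 0, 4, 0],
  ],
)

```text
time: 13.0
eef_pos: [0.5754, -0.0367, 0.2015]
tcp_rot: [-0.54, -0.456, 0.542, -0.455]
contact_force: [-0.4, -0.2, -2.7]
opening: 0.135
```

Emit:
drive_tool(
  steps=[
    [0, 0, 0, 4, 0],
    [0, 0, 0, 3.7, 0],
    [0, 0, 0, 0, 0],
    [0, 0, 0, 0, 0],
    [0, 0, 0, 0, 0],
  ],
)

```text
time: 13.5
eef_pos: [0.5759, -0.0373, 0.2027]
tcp_rot: [-0.569, -0.419, 0.57, -0.419]
contact_force: [0.1, 0.8, -2.7]
opening: 0.13
```

Run:
```python
from h import *
rel([.5758,-.036,.2],-17.4)
```

```text
t 13.5 p [575.9 -37.3 202.7] down [-1.1e-03  2.0e-04 -1.0e+00] yaw y -17.34 q6 0.062 F [ 0.1  0.8 -2.7] open 0.13
shift cm [ 0.27 -0.04 -0.12] turn x 0.06
```

Emit:
drive_tool(
  steps=[
    [1, 0, 0, 0, 0],
    [2, 0, 0, 0, 0],
    [2, 0, 0, 0, 0],
    [1.5, 0, 0, 0, 0],
    [1, 0, 0, 0, 0],
    [0.5, 0, 0, 0, 0],
    [0, 0, 0, 0, 0],
    [0, 0, 0, 0, 0],
    [0, 0, 0, 0, 0],
  ],
)

```text
time: 14.4
eef_pos: [0.577, -0.0372, 0.1245]
tcp_rot: [0.57, 0.418, -0.569, 0.419]
contact_force: [0.0, 0.2, -2.3]
opening: 0.128
```

Run:
```python
from geo import *
s=readout.get_state(); rel([.5758,-.036,.1064],-17.4,s)
c=shot('scene'); f=c['frame'][135:255,210:340,::-1]
cv2.imwrite('pics/s5.png',cv2.resize(f,None,fx=6,fy=5*1.2,interpolation=cv2.INTER_CUBIC)[:600])
o=mask(c,(5,150,60),(15,255,255),(210,120,340,205)); print('fin',info(o))
x,y,z=s['eef_pos'];a=np.radians(72.6);e=np.array([np.cos(a),np.sin(a)]);n=np.array([e[1],-e[0]])
P=lambda u,v,w,o=(x,y):((pix(c,[*(np.array(o)+u*n+v*e),w])-[210,135])*6).round(0)
print('fin top',P(0,-.02,z+.0356),P(0,.02,z+.0356)); print('block bottom front',P(.015,-.03,z-.0364),P(.015,.03,z-.0364))
st=(.5758,-.036); print('noz top front',P(.007,-.033,.06,st),P(.007,.033,.06,st)); print('rim front',P(.075,-.085,.08,st),P(.075,.085,.08,st),'back',P(-.075,-.085,.08,st),P(-.075,.085,.08,st))
```

```text
t 14.4 p [577.  -37.2 124.5] down [ 2.1e-03 -5.0e-04 -1.0e+00] yaw y -17.37 q6 0.063 F [ 0.   0.2 -2.3] open 0.128
shift cm [ 1.81 -0.15 -0.08] turn x 0.03
fin (129, array([276.02, 182.17]), [array([274. , 181.5]), array([17., 16.]), np.float64(90.0)])
fin top [337. 219.] [433. 235.]
block bottom front [303. 392.] [444. 418.]
noz top front [308. 439.] [459. 467.]
rim front [120. 457.] [535. 538.] back [265. 288.] [638. 352.]
```

View pics/s5.png

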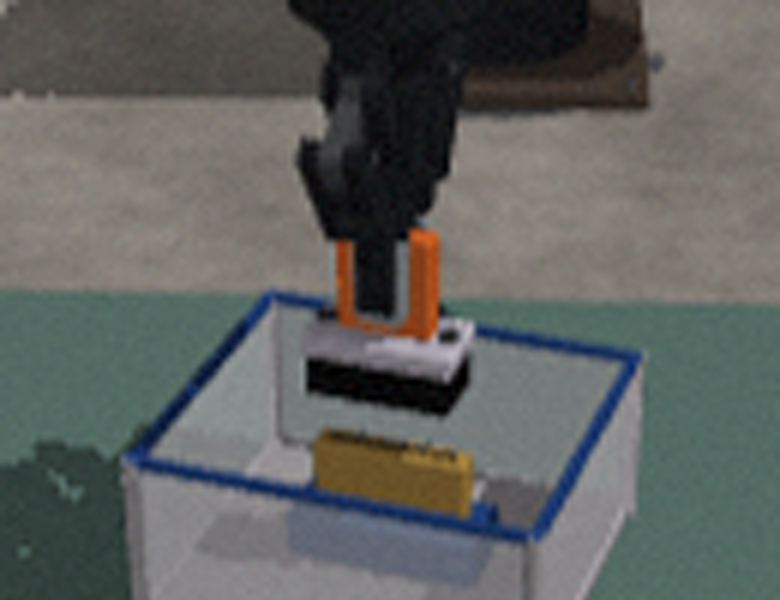

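Emit:
drive_tool(
  steps=[
    [0.4, -0.1, -0.1, 0, 0],
    [0.5, 0, 0, 0, 0],
    [0.4, 0, 0, 0, 0],
    [0.2, 0, 0, 0, 0],
    [0.1, 0, 0, 0, 0],
    [0, 0, 0, 0, 0],
    [0, 0, 0, 0, 0],
  ],
)

```text
time: 15.15
eef_pos: [0.5757, -0.0359, 0.1075]
tcp_rot: [0.57, 0.419, -0.57, 0.419]
contact_force: [-0.6, 0.3, -3.0]
opening: 0.132
```

Run:
```python
from geo import *
from scipy.spatial.transform import Rotation as R
L=[]
for i in range(8):
    c=read_camera('scene'); s=readout.get_state(); L.append(np.r_[s['eef_pos']*1000,R.from_quat(s['tcp_rot']).as_matrix()[:,0],s['contact_force']])
print(np.mean(L,0).round(2),np.std(L,0).round(2))
s['eef_pos']=np.mean(L,0)[:3]/1000; rel([.576,-.0363,.1064],-17.4,s)
f=c['frame'][135:235,210:340,::-1]; cv2.imwrite('pics/s6.png',cv2.resize(f,None,fx=6,fy=6,interpolation=cv2.INTER_CUBIC))
x,y,z=s['eef_pos'];a=np.radians(72.6);e=np.array([np.cos(a),np.sin(a)]);n=np.array([e[1],-e[0]])
P=lambda u,v,w,o=(x,y):((pix(c,[*(np.array(o)+u*n+v*e),w])-[209.5,134.5])*6-.5).round(0)
print('block bottom',P(.015,-.03,z-.0364),P(.015,.03,z-.0364),P(-.015,.03,z-.0364))
st=(.576,-.036); print('noz top',P(.007,-.033,.06,st),P(.007,.033,.06,st),P(-.007,.033,.06,st))
```

```text
[ 5.7564e+02 -3.5820e+01  1.0750e+02  0.0000e+00 -0.0000e+00 -1.0000e+00
 -2.7000e-01 -3.0000e-01 -2.8500e+00] [0.05 0.03 0.05 0.   0.   0.   0.26 0.5  0.57]
t 15.55 p [575.6 -35.8 107.5] down [ 1.e-04 -0.e+00 -1.e+00] yaw y -17.37 q6 0.065 F [-0.7 -0.5 -2.8] open 0.135
shift cm [0.11 0.05 0.04] turn x 0.03
block bottom [310. 429.] [449. 455.] [473. 419.]
noz top [310. 441.] [462. 470.] [473. 453.]
```

View pics/s6.png

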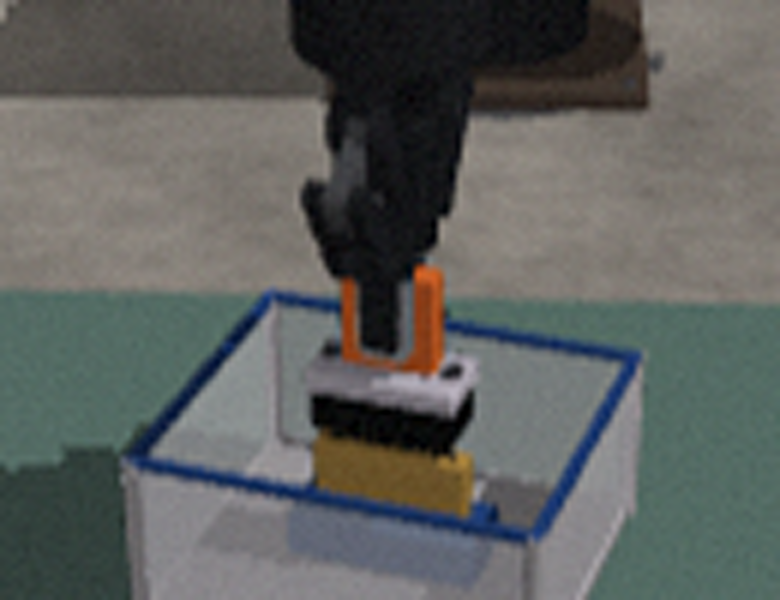

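The holder's underside runs from (312,425) to (452,452) in the crop, parallel to and over the brass nozzle (314 to 473), with a small gap. I'll trim about 1 mm and make a last check.

Emit:
drive_tool(
  steps=[
    [0.1, 0.04, 0.03, 0, 0],
    [0, 0, 0, 0, 0],
    [0, 0, 0, 0, 0],
    [0, 0, 0, 0, 0],
    [0, 0, 0, 0, 0],
    [0, 0, 0, 0, 0],
  ],
)

```text
time: 16.15
eef_pos: [0.5759, -0.0362, 0.1064]
tcp_rot: [0.57, 0.419, -0.57, 0.419]
contact_force: [-0.1, -0.3, -3.1]
opening: 0.133
```

Run:
```python
from geo import *
s=readout.get_state(); rel([.576,-.0363,.1064],-17.4,s); print('dq',s['dq'].round(3))
a=shot('top');b=shot('scene')
for n,c,d,bx in(('bottle',a,T,(210,120,248,162)),('beaker',a,T,(325,112,370,160)),('spare',a,T,(288,308,314,334)),('bottle s',b,S,(330,230,375,295)),('beaker s',b,S,(205,240,250,298))):
    x0,y0,x1,y1=bx; D=np.abs(c['frame'][y0:y1,x0:x1].astype(int)-d['frame'][y0:y1,x0:x1]).mean(2); print(n,'mean diff',D.mean().round(1),'max',D.max().round())
r=mask(a,(0,150,50),(5,255,255),(110,180,190,280))|mask(a,(170,120,50),(180,255,255),(110,180,190,280))
if r.any(): print('lever',rect3(a,r,.09))
```

```text
t 16.15 p [575.9 -36.2 106.4] down [ 0. -0. -1.] yaw y -17.37 q6 0.065 F [-0.1 -0.3 -3.1] open 0.133
shift cm [-0.    0.02  0.01] turn x 0.03
dq [ 0.    -0.    -0.002  0.001  0.002  0.002]
bottle mean diff 9.7 max 15.0
beaker mean diff 10.4 max 16.0
spare mean diff 33.0 max 82.0
bottle s mean diff 4.7 max 47.0
beaker s mean diff 4.6 max 13.0
lever (array([596. , 331.7]), array([58.4, 14.6]), 26.7, 'pca', np.float32(-152.6), 'mean', array([595.4, 331.6], dtype=float32))
```

Run:
```python
from geo import *
b=shot('scene'); u,v=pix(S,[.39,-.032,.01]).astype(int)
g=lambda c:cv2.cvtColor(c['frame'],cv2.COLOR_RGB2GRAY)[v-6:v+7,u-9:u+10]
print(u,v,[info((g(c)<60).astype(np.uint8)) for c in(S,b)])
sign_off()
```

```text
278 190 [(45, array([9.42, 3.16]), [array([9.2, 2.6]), array([18.4,  4. ]), np.float64(8.7)]), (69, array([4.99, 4.58]), [array([9.5, 5. ]), array([10., 17.]), np.float64(90.0)])]
the job is handed in; nothing more can be done
```

I've handed the job in: the valve is set half open, and the holder is held over the nozzle, still in the gripper. It took about 16 s of the 58 s allowed.

- **Valve:** I gripped the red lever, turned it along its arc and released it. In the top view it lies over the yellow mark, with yellow showing on both sides. The lever points at about 27–28° in the world frame. The two black end marks put half open at about 26–27.5°, so the joint is at roughly 45°, give or take 2°.
- **Holder:** I took it by the orange grip, carried it over the guard with its underside about 166 mm above the table, and lowered it above the nozzle.
    - **Final pose:** the grip point is at (575.9, −36.2) mm, and I estimated the nozzle centre at about (576, −36). The grip is vertical and lines up with the slot to about 0.1°. The underside is about 10 mm above the nozzle, worked out from the grasp height.
    - **Contact and motion:** the measured force was only the holder's weight, about 3 N, and the joints were still.
    - **Picture check:** in the last scene picture I viewed, taken before a final trim of about 1 mm, the holder was centred and parallel over the brass with a gap. The calibration is only good to about 2 mm.
- **Bystanders:** the bottle and beaker show no movement in the pictures.
- **Failed check:** I could not confirm the spare mount. The arm hid it from above, and the scene-view comparison was inconclusive because the held parts overlap it there. The gripper stayed well away from it on every move.

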